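# Lock the blue filter onto the microscope lamp

## Robot

A 6-joint arm with a two-finger parallel gripper is mounted at the origin on the work surface. World frame = base frame: x ahead of the robot, y to its left, z up, the work surface at z = 0. Lengths are in m, angles in rad, forces in N, time in s.
With the tool pointing down it reaches from about 0.35 to 0.775 m from the base axis. Payload 7.3 kg.
Tool frame: the origin (TCP) lies on the centre line of the jaws, within the pads' length; the fingertips stand 25 mm ahead of it and the grasp point (between the pads) lies 6 mm ahead of it; z points along the fingers, y is the line along which they close (so a half turn about z gives the same grasp; the last joint's range is limited). The gripper opens to 92 mm and grips with 3 to 60 N. Pads are 19 mm wide; open, the fingers measure 130 mm over their backs; the gripper's body (75 mm by 190 mm) begins 47 mm behind the grasp point.
Start: joints at [1.027, 0.342, 1.524, -0, 1.275, -0.146], TCP at [0.203, 0.484, 0.252] pointing down, gripper open.
Joint ranges: [-2.53, 2.53], [-0.77, 2.02], [0.04, 2.7], [-1, 4.14], [0.28, 2.66], [-3.11, 3.11]. Speed limits (rad/s): [2.57, 2.57, 3.14, 3.14, 3.14, 3.14].

## Interface

Orientations are given as [roll, pitch, yaw] about the fixed x, y, z axes, in that order (R = Rz(yaw) Ry(pitch) Rx(roll)).
In Python, from cell import status, read_camera, camera_info, ticket, models gives the robot as it stands.
- The arm moves only by the tool send_rows, never from a script. Its argument "plan" is a list of rows, each an object with "offset": the shift along the tool's x, y, z in mm, a list of three; "yaw": the turn about the tool's z in rad. In form: [{"offset": [dx, dy, dz], "yaw": yaw}, ...]. A call has 1 to 20 rows; each row shifts and turns the commanded pose from where the row before left it, along the tool's axes as they then stand; what a row does not reach is not made up. A row lasts 1/10 s, in which the tool goes at most 50 mm and 8.59 degrees, less where a joint would pass 70% of its speed; a pose out of reach is approached as far as the arm can. A call is refused whole if a number of a shift passes 50 or a number of a turn 0.15, either way. A call with a gripper value outside its range is refused whole. "hand" is the closure, from 0 (fully open) to 1 (shut), set as the call begins (left out, the last holds). The fingers move at their own pace and stop on an object; "squeeze" is the grip in N (left out, the last holds). Time passes only in rows, so rows that do not move let the fingers close. It gives the time, the measured TCP pose, the force, the opening and the grip force at its end, in the units of the state.
- status.observe(): the state, without advancing time (a new reading comes with each control period).
- read_camera(name): name is "side" or "top"; returns the picture (420x560x3 uint8, red, green, blue); there is no depth.
- camera_info(name): a dict with "vfov" (degrees; the focal length in pixels is half the picture's height over the tangent of half this angle, whatever the lens; pixels are square), "cx", "cy" (the principal point, pixels), "origin" and "attitude" of the camera in the world. Camera axes: x right, y down, z forward; pixel columns grow to the right and rows downward; lengths in m; the calibration is good to about 2 mm. A picture is of the moment at which its call begins. camera_info takes no time and is no camera call.
- ticket.hand_in(): hands the job in; it is judged then, once.
Trained networks look in the newest picture that a camera, given by its name, has taken for a name from the list of things; names that differ only in an ending like _2 or _b are one class to them, and where a whole thing is asked for, a point or a joint stands for the part that bears it (a point fixed in the world has none). Each returns a list of dicts, best first, with "conf" (0 to 1); they miss things now and then, are a little off and sometimes report something else, mostly with a low value. They report only what shows in the picture. A call takes as long as a camera call. They do not tell look-alikes from the thing itself.
- models.regions_of(camera, label): "mask" (420x560 bool, what is visible of it) and "extent" ([left, top, right, bottom] in pixels, round what is visible of it).
The state is a dict: "time": time; "qpos": joint angles; "qvel": joint speeds; "joint_efforts": joint torques, N m; "tool_pos": TCP position; "tool_rot": TCP orientation; "contact_force": force on the tool from outside, world axes, zero at the start; "torque": the same for the moment, N m; "opening": finger opening in m; "grip_force": force on a finger pad.
Only numpy, scipy, OpenCV 4.12 (cv2) and the standard library are available. Lean on these libraries where they do the work, as an engineer would, in place of code of your own. Each camera call takes 0.05 s, during which the arm holds its last target. There are 200 camera calls.

## Task

Fit the blue filter cap on the bayonet mount of the white microscope lamp: set it in with its lugs in line with the red dots, twist it clockwise (seen from above) under the steel hooks until the lugs drop into the locking notches, and let go so that it sits fully home. Leave the amber and green filter caps where they are.

Things in the scene. Friction and masses are not known exactly. Their poses are not given: they have to be found in the camera images.
- blue_filter: Blue filter cap to fit, 160 g, upright on the bench. Origin: centre of its flat underside, z up. Round aluminium, foot radius 26 mm, widening to 32, 16 tall. Two lugs along +x and -x reach radius 48 mm, 10 wide, 8 to 14 mm above the underside. Arched blue handle in line with the lugs: bar 52 mm long (x), 14 wide (y), 40 to 60 mm above the underside. Same after a half turn.
- lamp_port (a point): Centre of the mount's floor, on the fixed white lamp (150 x 140 mm), 50 mm above the bench; heights from it. Red dots on +x and -x: entry line. Round it a grey ledge, radius 36 to 54 mm, 20 mm up. Clockwise from each dot: steel hook arm at 37 to 79 deg, 32 to 37 mm up, ending in a stop; below it a notch, 42 to 78 deg. Cap's underside: 12 mm up when lugs ride the ledge; at 60 deg (10 either way) it drops to 0.
- amber_filter: Not to be used: same shape as the blue one, amber glass and orange handle, 96 mm over the lugs, 60 mm tall, loose. Origin: centre of its underside.
- green_filter: Not to be used: same shape as the blue one, green glass and green handle, 96 mm over the lugs, 60 mm tall, loose. Origin: centre of its underside.
Things that resemble listed ones, but are neither listed nor needed, are in the scene too. Leave any brown or pink look-alike of the blue_filter alone.

How it is judged:
At the end, for the whole second after the job is handed in: The blue filter cap stands at rest in the mount, fully down (underside within 4 mm of the mount's floor), centred within 10 mm, level within 0.1 rad, and turned 40 to 80 degrees from the entry line, so that its lugs lie in the locking notches under the hooks (horizontal distance between blue_filter and lamp_port below 0.01 m and z of blue_filter in the frame of lamp_port between -0.004 and 0.004 m and angle between the x axis of blue_filter and the x axis of lamp_port, either way round between 0.7 and 1.4 rad and angle between blue_filter's own z axis and vertical below 0.1 rad and linear speed of blue_filter below 0.02 m/s); the robot touches nothing.
It fails at once if the amber or the green filter cap is moved by more than 30 mm (distance of any of amber_filter, green_filter from where it was at the start of the episode above 0.03 m).
It also fails if it takes over 42 s, if anything falls off the work surface, if the arm or the gripper's body presses on something with over 40 N, if the wrist force passes 120 N, or if a joint passes its speed limit or range.

## Working session

There is one attempt and no reset: what is moved stays moved. The work goes in short steps, Python scripts to look and compute and a tool call to move; the robot and the scene stay as the last step left them, time stands still between calls to the robot, and variables do not carry over. Pictures are saved under pics/ and viewed, at most 10 in all, crops included, and the job is handed in when it is done.

Besides the shell and the picture viewer there is one more tool, called after "Emit:" as a command line: name --argument value ..., lists and objects as JSON in quotes. send_rows: Moves the arm, as the interface text tells. Its arguments: {"type":"object","properties":{"plan":{"type":"array"},"hand":{"type":"number"},"squeeze":{"type":"number"}},"required":["plan"]}

```bash
mkdir -p pics; python3 - <<'E'
from cell import status, read_camera, camera_info, models
import cv2,numpy as np
for n in("top","side"):
    im=read_camera(n); cv2.imwrite(f"pics/{n}0.png",im[...,::-1]); print(n,camera_info(n))
    for l in("blue_filter","lamp_port","amber_filter","green_filter"):
        print(l,[(round(d["conf"],2),[int(v) for v in d["extent"]]) for d in models.regions_of(n,l)])
s=status.observe();print(s["time"],s["tool_pos"],s["tool_rot"],s["opening"])
E
```

```text
top {'vfov': 57.863316925576626, 'cx': 269.29387583289713, 'cy': 212.9897627861296, 'origin': array([0.43363386, 0.13671011, 0.99871395]), 'attitude': array([-2.94895475, -0.02624285, -1.55463546])}
blue_filter [(0.87, [233, 140, 265, 164]), (0.85, [228, 193, 250, 223]), (0.77, [158, 211, 194, 238]), (0.71, [126, 240, 153, 281]), (0.61, [276, 210, 307, 233])]
lamp_port [(0.56, [352, 195, 413, 260])]
amber_filter [(0.97, [267, 267, 295, 303])]
green_filter [(0.96, [191, 269, 225, 293])]
side {'vfov': 52.664149494262645, 'cx': 273.8213740221602, 'cy': 212.6598258299831, 'origin': array([ 0.02712836, -0.61084205,  0.59155222]), 'attitude': array([-2.07622231,  0.00387792, -0.67748898])}
blue_filter [(0.68, [255, 200, 275, 228]), (0.66, [267, 226, 306, 256]), (0.64, [156, 185, 188, 210]), (0.6, [202, 184, 229, 207]), (0.53, [299, 187, 320, 216])]
lamp_port [(0.93, [303, 250, 407, 328])]
amber_filter [(0.89, [207, 245, 242, 275])]
green_filter [(0.76, [177, 211, 201, 240])]
0.5 [0.20334103 0.48400837 0.25170424] [-3.14159135e+00 -2.52281590e-05  2.74379187e+00] 0.09187520225996264
```

View pics/top0.png

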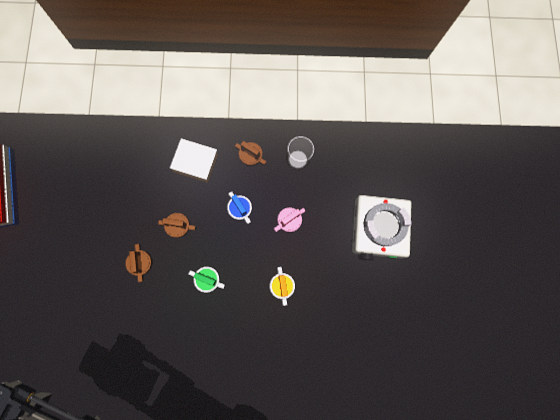

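View pics/side0.png

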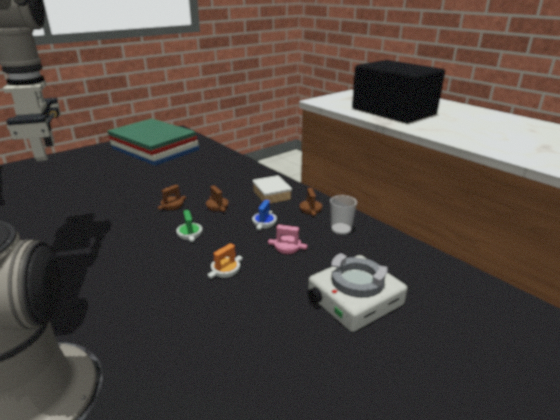

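The top view shows the blue cap at about (239,207). The lamp is at (384,227) with red dots at (386,202) and (383,249). I'll enlarge both and compute positions.

```bash
cat > h.py <<'E'
import numpy as np,cv2
from scipy.spatial.transform import Rotation as R
from cell import camera_info
def K(n):
    c=camera_info(n); f=210/np.tan(np.radians(c["vfov"])/2)
    return f,c["cx"],c["cy"],np.array(c["origin"]),R.from_euler("xyz",c["attitude"]).as_matrix()
def pt(n,u,v,z):
    f,cx,cy,o,M=K(n); d=M@np.array([(u-cx)/f,(v-cy)/f,1]); return o+d*(z-o[2])/d[2]
def px(n,p):
    f,cx,cy,o,M=K(n); q=M.T@(np.array(p)-o); return np.array([cx+f*q[0]/q[2],cy+f*q[1]/q[2]])
def red(im,box):
    l,t,r,b=box; s=im[t:b,l:r].astype(int); m=((s[...,0]>140)&(s[...,1]<90)&(s[...,2]<90)).astype(np.uint8)
    _,_,st,c=cv2.connectedComponentsWithStats(m); return [(c[i]+[l,t],st[i,4]) for i in range(1,len(c))]
E
python3 - <<'E'
from h import *
t=cv2.imread("pics/top0.png");s=cv2.imread("pics/side0.png")
a=cv2.resize(t[180:235,212:267],(400,400),interpolation=2);b=cv2.resize(t[190:265,345:420],(400,400),interpolation=2)
cv2.imwrite("pics/c0.png",np.hstack([a,b]))
for n,im,box in(("top",t,(340,190,420,265)),("side",s,(300,240,410,330))):
    for c,k in red(im[...,::-1],box): print(n,c,k,pt(n,*c,.05),pt(n,*c,.07))
def blue(im,box):
    l,tt,r,b=box; q=im[tt:b,l:r].astype(int); m=(q[...,0]>90)&(q[...,0]-q[...,2]>60); y,x=np.nonzero(m); return np.c_[x+l,y+tt]
for n,im,box in(("top",t,(220,185,260,230)),("side",s,(245,195,285,232))):
    p=blue(im,box); print(n,len(p),p.mean(0),[pt(n,*p.mean(0),z).round(4) for z in(.016,.03)])
# check: amber & green caps 
E
```

```text
top [385.125 201.125] 8 [ 0.65670094 -0.18379369  0.05      ] [ 0.65199842 -0.17703709  0.07      ]
top [382.8 249. ] 10 [ 0.53281949 -0.17261082  0.05      ] [ 0.53072854 -0.16608997  0.07      ]
side [334. 291.] 3 [ 0.53072845 -0.17112512  0.05      ] [ 0.51213005 -0.18736425  0.07      ]
top 346 [238.74277457 206.14450867] [array([0.6425, 0.195 , 0.016 ]), array([0.6395, 0.1941, 0.03  ])]
side 244 [263.7704918  213.14754098] [array([0.6538, 0.2165, 0.016 ]), array([0.6386, 0.1964, 0.03  ])]
```

View pics/c0.png

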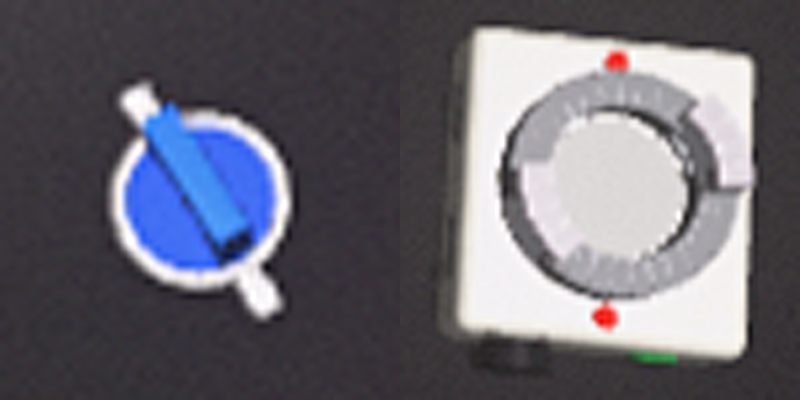

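```bash
cat >> h.py <<'E'
def rem(p,yaw):
    "remaining tool-frame shift (mm, present axes) and tool-z turn to TCP p, yaw"
    from cell import status
    s=status.observe(); M=R.from_euler("xyz",s["tool_rot"]).as_matrix()
    d=M.T@(np.array(p)-s["tool_pos"])*1000; y=s["tool_rot"][2]
    t=-((yaw-y+np.pi)%(2*np.pi)-np.pi)
    Mt=R.from_euler("xyz",[np.pi,0,yaw]).as_matrix()
    print("now",s["tool_pos"].round(4),s["tool_rot"].round(3),"shift now-axes",d.round(1),"turn",round(t,3),"shift in final axes",(Mt.T@(np.array(p)-s["tool_pos"])*1000).round(1))
E
python3 - <<'E'
from h import *
k=400/55
a=pt("top",212+138/k-.5,180+95/k-.5,.012);b=pt("top",212+268/k-.5,180+305/k-.5,.012)
c=pt("top",212+202/k-.5,180+198/k-.5,.016)
d=a-b;print(a,b,np.linalg.norm(d),(a+b)/2,c,np.arctan2(d[1],d[0]))
h1=pt("top",212+162/k-.5,180+115/k-.5,.06);h2=pt("top",212+235/k-.5,180+240/k-.5,.06)
d=h1-h2;print((h1+h2)/2,np.linalg.norm(d),np.arctan2(d[1],d[0]))
g=(a+b)/2
rem([g[0],g[1],.156],np.arctan2((a-b)[1],(a-b)[0])+np.pi)
E
```

```text
[0.6798685  0.21839348 0.012     ] [0.60273725 0.1686847  0.012     ] 0.09176160915149649 [0.64130287 0.19353909 0.012     ] [0.64093376 0.19352594 0.016     ] 0.5724779576190301
[0.63898541 0.19247629 0.06      ] 0.05132657127652768 0.5468293696907721
now [0.2033 0.484  0.2517] [-3.142 -0.     2.744] shift now-axes [-516.3  -98.1   95.7] turn -0.97 shift in final axes [-210.8 -481.4   95.7]
```

Emit:
send_rows --plan '[{"offset":[0,0,0],"yaw":-0.137},{"offset":[0,0,0],"yaw":-0.137},{"offset":[0,0,0],"yaw":-0.137},{"offset":[0,0,0],"yaw":-0.137},{"offset":[0,0,0],"yaw":-0.137},{"offset":[0,0,0],"yaw":-0.137},{"offset":[0,0,0],"yaw":-0.137},{"offset":[-17,-40,8],"yaw":0},{"offset":[-17,-40,8],"yaw":0},{"offset":[-17,-40,8],"yaw":0},{"offset":[-17,-40,8],"yaw":0},{"offset":[-17,-40,8],"yaw":0},{"offset":[-17,-40,8],"yaw":0},{"offset":[-17,-40,8],"yaw":0},{"offset":[-17,-40,8],"yaw":0},{"offset":[-17,-40,8],"yaw":0},{"offset":[-17,-40,8],"yaw":0},{"offset":[-17,-40,8],"yaw":0},{"offset":[-17,-40,8],"yaw":0},{"offset":[0,0,0],"yaw":0}]' --hand 0

```text
time: 2.5
tool_pos: [0.6347, 0.1821, 0.1536]
tool_rot: [-3.141, -0.001, -2.585]
contact_force: [0.7, 0.1, -1.0]
opening: 0.0916
grip_force: 0.0
```

```bash
python3 - <<'E'
from h import *
from cell import *
rem([.640,.193,.056],.56+np.pi); 
a=read_camera("side");b=read_camera("top"); 
cv2.imwrite("pics/c1.png",np.hstack([cv2.resize(a[130:290,170:330],(400,400))[...,::-1],cv2.resize(b[150:270,180:300],(400,400))[...,::-1]]))
E
```

```text
now [0.6347 0.1821 0.1536] [-3.141e+00 -1.000e-03 -2.585e+00] shift now-axes [-10.4   6.6  97.6] turn -0.004 shift in final axes [-10.3   6.5  97.6]
```

View pics/c1.png

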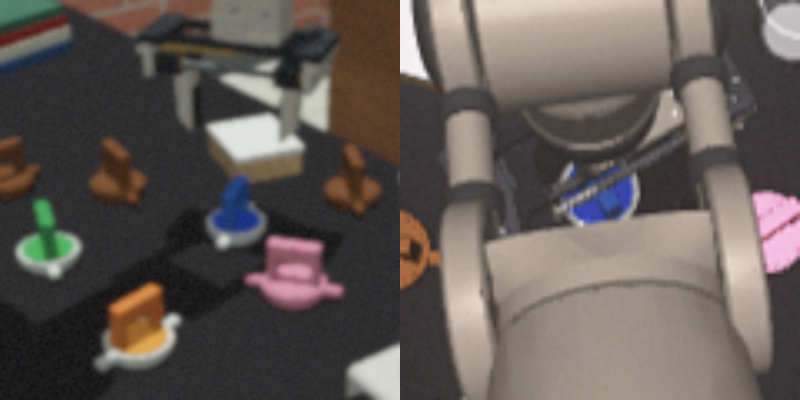

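The gripper is above the blue cap, at (235,218) in the side crop, with room on both sides for the fingers. I'll descend and grip.

Emit:
send_rows --plan '[{"offset":[-10,7,0],"yaw":0},{"offset":[0,0,25],"yaw":0},{"offset":[0,0,25],"yaw":0},{"offset":[0,0,20],"yaw":0},{"offset":[0,0,15],"yaw":0},{"offset":[0,0,11],"yaw":0},{"offset":[0,0,0],"yaw":0},{"offset":[0,0,0],"yaw":0}]'

```text
time: 3.4
tool_pos: [0.6366, 0.198, 0.0605]
tool_rot: [-3.141, 0.001, -2.58]
contact_force: [-0.2, -1.0, -0.3]
opening: 0.0919
grip_force: 0.0
```

Emit:
send_rows --plan '[{"offset":[0,0,0],"yaw":0},{"offset":[0,0,0],"yaw":0},{"offset":[0,0,0],"yaw":0},{"offset":[0,0,0],"yaw":0},{"offset":[0,0,0],"yaw":0},{"offset":[0,0,0],"yaw":0},{"offset":[0,0,0],"yaw":0},{"offset":[0,0,0],"yaw":0},{"offset":[0,0,0],"yaw":0},{"offset":[0,0,0],"yaw":0}]' --hand 1 --squeeze 35

```text
time: 4.4
tool_pos: [0.6364, 0.1973, 0.0598]
tool_rot: [-3.141, 0.0, -2.58]
contact_force: [0.9, -0.7, -0.2]
opening: 0.0166
grip_force: 0.6
```

```bash
python3 - <<'E'
from h import *
from cell import *
rem([.640,.193,.056],.56+np.pi); s=status.observe(); print(s["opening"],s["grip_force"],s["contact_force"])
b=read_camera("top");a=read_camera("side")
cv2.imwrite("pics/c2.png",np.hstack([cv2.resize(a[170:250,220:300],(400,400))[...,::-1],cv2.resize(b[170:240,210:280],(400,400))[...,::-1]]))
E
```

```text
now [0.6364 0.1973 0.0598] [-3.141  0.    -2.58 ] shift now-axes [-0.7 -5.6  3.8] turn 0.001 shift in final axes [-0.8 -5.6  3.8]
0.016621387431405482 0.5929289571940899 [ 0.89097716 -0.7332106  -0.21225651]
```

View pics/c2.png

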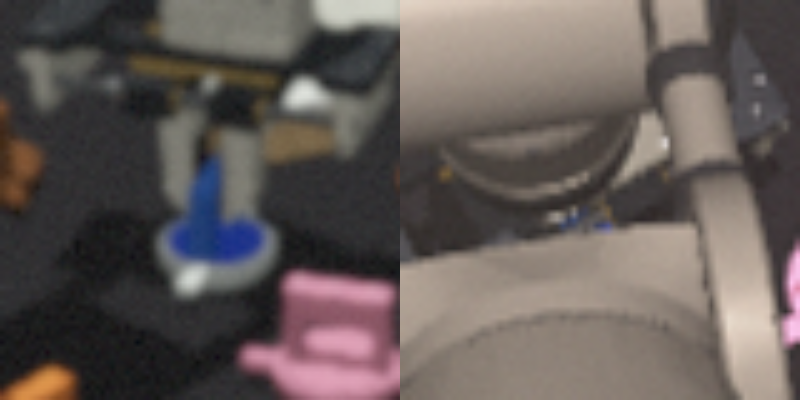

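The fingers straddle the handle and have nearly closed (16.6 mm open). I'll let the grip build up, then lift.

Emit:
send_rows --plan '[{"offset":[0,0,0],"yaw":0},{"offset":[0,0,0],"yaw":0},{"offset":[0,0,0],"yaw":0},{"offset":[0,0,0],"yaw":0}]'

```text
time: 4.9
tool_pos: [0.6363, 0.1974, 0.0597]
tool_rot: [3.142, 0.0, -2.58]
contact_force: [0.1, -1.8, -0.0]
opening: 0.0136
grip_force: 35.0
```

Emit:
send_rows --plan '[{"offset":[0,0,-10],"yaw":0},{"offset":[0,0,-20],"yaw":0},{"offset":[0,0,-30],"yaw":0},{"offset":[0,0,-30],"yaw":0},{"offset":[0,0,-20],"yaw":0},{"offset":[0,0,0],"yaw":0},{"offset":[0,0,0],"yaw":0}]'

```text
time: 5.6
tool_pos: [0.6359, 0.1976, 0.1695]
tool_rot: [3.141, -0.0, -2.58]
contact_force: [-0.1, 0.4, -2.5]
opening: 0.0136
grip_force: 35.0
```

```bash
python3 - <<'E'
from h import *
# grasp point offset ~0 ; target above mount
rem([.595,-.178,.180],np.pi-.09)
E
```

```text
now [0.6359 0.1976 0.1695] [ 3.141 -0.    -2.58 ] shift now-axes [ 234.5 -296.2  -10.6] turn 0.651 shift in final axes [   7.  -377.7  -10.5]
```

Emit:
send_rows --plan '[{"offset":[0,0,-4],"yaw":0.13},{"offset":[0,0,-4],"yaw":0.13},{"offset":[0,0,-4],"yaw":0.13},{"offset":[0,0,0],"yaw":0.13},{"offset":[0,0,0],"yaw":0.13},{"offset":[0,-20,0],"yaw":0},{"offset":[1,-35,0],"yaw":0},{"offset":[1,-35,0],"yaw":0},{"offset":[1,-35,0],"yaw":0},{"offset":[1,-35,0],"yaw":0},{"offset":[1,-35,0],"yaw":0},{"offset":[1,-35,0],"yaw":0},{"offset":[1,-35,0],"yaw":0},{"offset":[0,-35,0],"yaw":0},{"offset":[0,-35,0],"yaw":0},{"offset":[0,-25,0],"yaw":0},{"offset":[0,-18,0],"yaw":0},{"offset":[0,0,0],"yaw":0},{"offset":[0,0,0],"yaw":0},{"offset":[0,0,0],"yaw":0}]'

```text
time: 7.6
tool_pos: [0.5957, -0.1773, 0.1813]
tool_rot: [3.141, -0.001, 3.054]
contact_force: [0.2, 0.2, -2.7]
opening: 0.0138
grip_force: 35.0
```

```bash
python3 - <<'E'
from h import *
from cell import *
rem([.595,-.178,.180],np.pi-.09)
b=read_camera("top");a=read_camera("side"); np.savez("im3.npz",a=a,b=b)
cv2.imwrite("pics/c3.png",np.hstack([cv2.resize(a[205:335,285:415],(400,400),interpolation=2)[...,::-1],cv2.resize(b[165:265,335:435],(400,400),interpolation=2)[...,::-1]]))
s=status.observe();T=s["tool_pos"];print(px("side",T+[0,0,-.0597+.011]),px("side",[.595,-.178,.07]))
E
```

```text
now [ 0.5957 -0.1773  0.1813] [ 3.141e+00 -1.000e-03  3.054e+00] shift now-axes [ 0.6 -0.8  1.3] turn 0.003 shift in final axes [ 0.6 -0.8  1.3]
[362.40038087 245.65865777] [359.37783759 272.01015556]
```

View pics/c3.png

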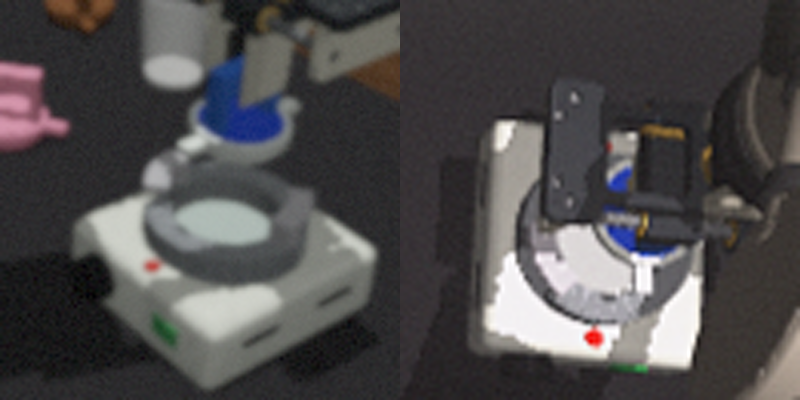

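The cap is centred in the hand: the lug midpoint measures (362.2,246.1) against a predicted (362.4,245.7). Its lugs are in line with the dots, so I'll lower it to just above the ledge.

Emit:
send_rows --plan '[{"offset":[0.5,-1,0],"yaw":0},{"offset":[0,0,10],"yaw":0},{"offset":[0,0,15],"yaw":0},{"offset":[0,0,10],"yaw":0},{"offset":[0,0,6],"yaw":0},{"offset":[0,0,4],"yaw":0},{"offset":[0,0,4],"yaw":0},{"offset":[0,0,3],"yaw":0},{"offset":[0,0,3],"yaw":0},{"offset":[0,0,2],"yaw":0},{"offset":[0,0,0],"yaw":0},{"offset":[0,0,0],"yaw":0}]'

```text
time: 8.9
tool_pos: [0.5953, -0.1794, 0.1248]
tool_rot: [-3.142, 0.0, 3.053]
contact_force: [-0.7, -0.5, -2.3]
opening: 0.0138
grip_force: 35.0
```

```bash
python3 - <<'E'
from h import *
from cell import *
rem([.595,-.178,.1217],np.pi-.09)
b=read_camera("top");a=read_camera("side"); s=status.observe();print(s["contact_force"],s["torque"])
cv2.imwrite("pics/c4.png",np.hstack([cv2.resize(a[215:315,305:405],(400,400),interpolation=2)[...,::-1],cv2.resize(b[175:265,345:435],(400,400),interpolation=2)[...,::-1]]))
E
```

```text
now [ 0.5953 -0.1794  0.1248] [-3.142  0.     3.053] shift now-axes [0.4 1.4 3.1] turn 0.001 shift in final axes [0.4 1.4 3.1]
[-0.448441   -0.20318936 -2.92922105] [0.01130292 0.01568574 0.00956461]
```

View pics/c4.png

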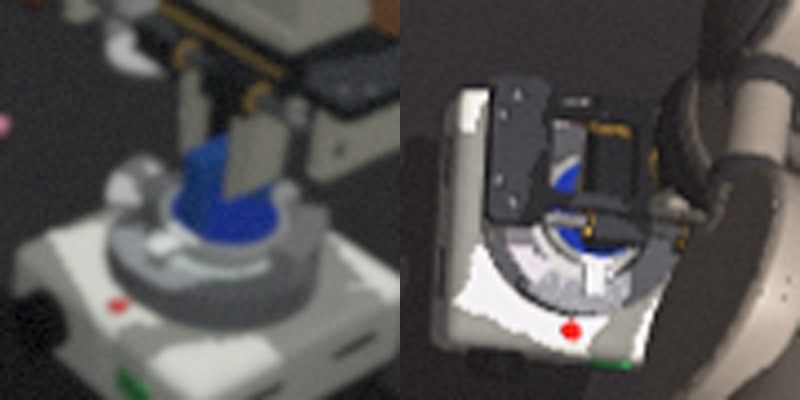

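The cap sits inside the ring, above the ledge, with no contact force. I'll trim 1.4 mm, lower 1.5 mm and twist 60° clockwise.

Emit:
send_rows --plan '[{"offset":[0,1.5,0],"yaw":0},{"offset":[0,0,1.5],"yaw":0},{"offset":[0,0,0],"yaw":0.1},{"offset":[0,0,0],"yaw":0.1},{"offset":[0,0,0],"yaw":0.1},{"offset":[0,0,0],"yaw":0.1},{"offset":[0,0,0],"yaw":0.1},{"offset":[0,0,0],"yaw":0}]'

```text
time: 9.8
tool_pos: [0.5953, -0.1778, 0.1232]
tool_rot: [3.141, -0.0, 2.552]
contact_force: [-0.3, -0.9, -1.7]
opening: 0.0138
grip_force: 35.0
```

Emit:
send_rows --plan '[{"offset":[0,0,0],"yaw":0.1},{"offset":[0,0,0],"yaw":0.1},{"offset":[0,0,0],"yaw":0.1},{"offset":[0,0,0],"yaw":0.1},{"offset":[0,0,0],"yaw":0.1},{"offset":[0,0,0],"yaw":0.05},{"offset":[0,0,0],"yaw":0},{"offset":[0,0,0],"yaw":0}]'

```text
time: 10.6
tool_pos: [0.5953, -0.1778, 0.1232]
tool_rot: [3.142, -0.0, 2.006]
contact_force: [0.1, -0.5, -1.8]
opening: 0.0136
grip_force: 35.0
```

```bash
python3 - <<'E'
from h import *
from cell import *
rem([.595,-.178,.110],np.pi-.09-1.047)
b=read_camera("top");a=read_camera("side"); s=status.observe();print(s["contact_force"],s["torque"])
cv2.imwrite("pics/c5.png",np.hstack([cv2.resize(a[215:315,305:405],(400,400),interpolation=2)[...,::-1],cv2.resize(b[175:265,345:435],(400,400),interpolation=2)[...,::-1]]))
E
```

```text
now [ 0.5953 -0.1778  0.1232] [ 3.142 -0.     2.006] shift now-axes [-0.  -0.4 13.2] turn 0.001 shift in final axes [-0.  -0.4 13.2]
[-0.51686387 -0.92002216 -1.89368938] [-0.06093677 -0.02324116 -0.06124989]
```

View pics/c5.png

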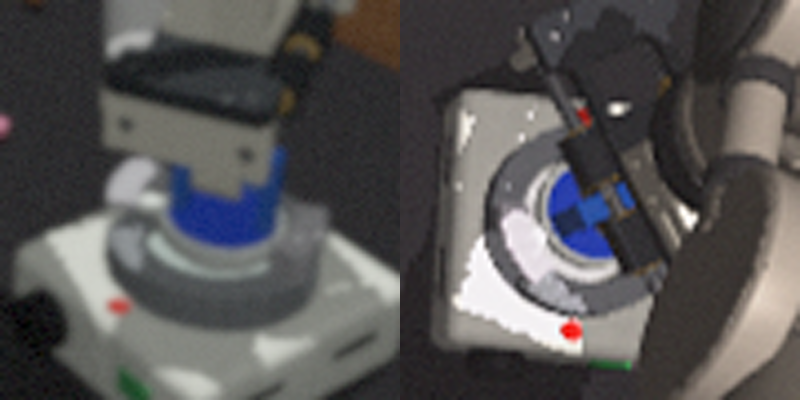

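The twist met no resistance, and the top view shows the lug hidden under the hook at (525,240). I'll lower it into the notches.

Emit:
send_rows --plan '[{"offset":[0,0,2],"yaw":0},{"offset":[0,0,2],"yaw":0},{"offset":[0,0,2],"yaw":0},{"offset":[0,0,2],"yaw":0},{"offset":[0,0,2],"yaw":0},{"offset":[0,0,1.5],"yaw":0},{"offset":[0,0,0],"yaw":0},{"offset":[0,0,0],"yaw":0}]'

```text
time: 11.5
tool_pos: [0.5954, -0.1779, 0.1117]
tool_rot: [3.142, -0.0, 2.003]
contact_force: [-1.1, -0.1, -2.3]
opening: 0.014
grip_force: 35.0
```

Emit:
send_rows --plan '[{"offset":[0,0,0],"yaw":0},{"offset":[0,0,0],"yaw":0},{"offset":[0,0,0],"yaw":0},{"offset":[0,0,0],"yaw":0},{"offset":[0,0,0],"yaw":0},{"offset":[0,0,0],"yaw":0}]' --hand 0.6

```text
time: 12.1
tool_pos: [0.5954, -0.1779, 0.1118]
tool_rot: [3.141, 0.0, 2.003]
contact_force: [0.5, 1.0, -0.9]
opening: 0.0367
grip_force: 0.0
```

Emit:
send_rows --plan '[{"offset":[0,0,-5],"yaw":0},{"offset":[0,0,-15],"yaw":0},{"offset":[0,0,-25],"yaw":0},{"offset":[0,0,-35],"yaw":0},{"offset":[0,0,-35],"yaw":0},{"offset":[-30,-15,0],"yaw":0},{"offset":[-40,-20,0],"yaw":0},{"offset":[-40,-20,0],"yaw":0},{"offset":[-40,-20,0],"yaw":0},{"offset":[-40,-20,0],"yaw":0},{"offset":[-30,-15,0],"yaw":0},{"offset":[0,0,0],"yaw":0},{"offset":[0,0,0],"yaw":0}]'

```text
time: 13.4
tool_pos: [0.5872, -0.4241, 0.2263]
tool_rot: [3.141, -0.001, 2.001]
contact_force: [0.1, 0.2, 0.6]
opening: 0.0366
grip_force: 0.0
```

```bash
python3 - <<'E'
from h import *
from cell import *
b=read_camera("top");a=read_camera("side"); s=status.observe();print(s["contact_force"],s["tool_pos"])
cv2.imwrite("pics/c6.png",np.hstack([cv2.resize(a[215:315,305:405],(400,400),interpolation=2)[...,::-1],cv2.resize(b[175:265,345:435],(400,400),interpolation=2)[...,::-1]]))
for z in(.11,.122):
  for sg in(-1,1):
    d=np.array([np.cos(-1.137),np.sin(-1.137),0])*.026*sg
    print(z,(px("side",np.array([.595,-.178,z])+d)-[305,215])*4,(px("top",np.array([.595,-.178,z])+d)-[345,175])*400/90+[400,0])
E
```

```text
[ 0.59035598 -0.2075284  -0.46557543] [ 0.58787719 -0.42247071  0.22695918]
0.11 [174.36491399 149.70149666] [566.10633339 221.95106968]
0.11 [277.06281144 176.11973821] [651.1124192  183.78864509]
0.122 [176.33091255 129.67553656] [573.30666007 218.31958314]
0.122 [279.80183321 155.78730105] [659.38162305 179.67962983]
```

View pics/c6.png

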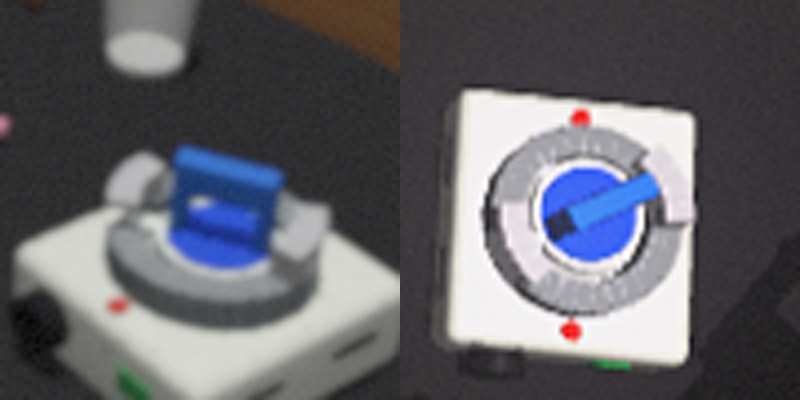

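The handle's top ends are at about (177,150) and (282,175) in the side crop. That matches the fully home prediction (z = 0.110), not the one for riding on the ledge. I'll hand it in.

```bash
python3 -c "
from cell import ticket
print(ticket.hand_in())"
```

```text
the job is handed in; nothing more can be done
None
```

I fitted the blue filter cap in the lamp mount, turned it 60° clockwise and released it. The last pictures show it fully down, the amber and green caps were never touched, and the job is handed in (no verdict was returned).

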